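Check a bottle against the telescoping height gauge

ROBOT

A 6-joint arm with a two-finger parallel gripper is mounted at the origin on the work surface; the furniture and walls round the work are solid. World frame = base frame: x ahead of the robot, y to its left, z up, the work surface at z = 0. Lengths are in mm, angles in rad, forces in N, time in s.
With the tool pointing down it reaches from about 300 to 775 mm from the base axis. Payload 14.6 kg.
Tool frame: the origin (TCP) lies midway between the tips of the shut fingers; the grasp point (between the pads) lies grasp_offset behind it (grasp_offset is the distance from the TCP to the grasp point, in mm); z points along the fingers, y is the line along which they close (so a half turn about z gives the same grasp; the last joint's range is limited). The gripper opens to 94 mm and grips with 3 to 60 N. Pads are 16 mm wide; open, the fingers measure 119 mm over their backs; the gripper's body (75 mm by 177 mm) begins 78 mm behind the grasp point.
Start: joints at [1.164, 0.3, 1.521, -0, 1.321, -0.067], TCP at [183.311, 518.542, 205.446] pointing down, gripper open.
Joint ranges: [-3.03, 3.03], [-0.79, 2.21], [0.23, 2.52], [-1.04, 4.18], [0, 3.07], [-2.55, 2.55]. Speed limits (rad/s): [2.22, 2.22, 2.57, 3.14, 3.14, 3.14].

INTERFACE

Orientations are given as [roll, pitch, yaw] about the fixed x, y, z axes, in that order (R = Rz(yaw) Ry(pitch) Rx(roll)).
In Python, from cell import * gives the robot as it stands. The module is installed in compiled form; this text tells all that it offers.
- The arm moves only by the shell command python3 -m jog 'ROWS' [FORCE]. ROWS is JSON, a list of rows, each a list of 3 entries, a list of its own where there are three numbers: the finger opening in mm, from 0 to 94, then the shift along the tool's x, y, z in units of 50 mm (1.0 is 50 mm), then the turn about the tool's z in units of 180 degrees (1.0 is 180 degrees). In form: [[fingers, [dx, dy, dz], twist], ...]. A call has 1 to 20 rows; each row shifts and turns the commanded pose from where the row before left it, along the tool's axes as they then stand; what a row does not reach is not made up. A row lasts 1/10 s, in which the tool goes at most 50 mm and 8.59 degrees, less where a joint would pass 70% of its speed; a pose out of reach is approached as far as the arm can. A call with a number of a shift or a turn outside -1 to 1 is refused whole. A call with a gripper value outside its range is refused whole. The fingers move at their own pace and stop on an object; FORCE is the grip in N (left out, the last holds). Time passes only in rows, so rows that do not move let the fingers close. It gives the time, the measured TCP pose, the force, the opening and the grip force at its end, in the units of the state.
- read_state(): the state, without advancing time (a new reading comes with each control period).
- camera(name): name is "scene" or "top"; returns the picture (384x512x3 uint8, red, green, blue); there is no depth.
- calibration(name): a dict with "mtx" (3x3 intrinsics, pixels), "distortion" ([k1, k2, p1, p2, k3] as OpenCV has them; the pictures are not rectified), "cam_to_world" (4x4, takes a point from camera to world coordinates). Camera axes: x right, y down, z forward; pixel columns grow to the right and rows downward; lengths in mm; the calibration is good to about 2 mm. A picture is of the moment at which its call begins. calibration takes no time and is no camera call.
- sign_off(): hands the job in; it is judged then, once.
Trained networks look in the newest picture that a camera, given by its name, has taken for a name from the list of things; names that differ only in an ending like _2 or _b are one class to them, and where a whole thing is asked for, a point or a joint stands for the part that bears it (a point fixed in the world has none). Each returns a list of dicts, best first, with "conf" (0 to 1); they miss things now and then, are a little off and sometimes report something else, mostly with a low value. They report only what shows in the picture. A call takes as long as a camera call.
- regions_of(camera, query): "pixels" (384x512 bool, what is visible of it) and "rect" ([centre column, centre row, width, height] in pixels, round what is visible of it).
The state is a dict: "clock": time; "joints": joint angles; "qd": joint speeds; "effort": joint torques, N m; "eef_pos": TCP position; "eef_rot": TCP orientation; "wrist_force": force on the tool from outside, world axes, zero at the start; "moment": the same for the moment, N m; "finger_gap": finger opening in mm; "finger_force": force on a finger pad.
Only numpy, scipy, OpenCV 4.12 (cv2) and the standard library are available. Lean on these libraries where they do the work, as an engineer would, in place of code of your own. Each camera call takes 0.05 s, during which the arm holds its last target. There are 200 camera calls.

TASK

Check the height of the bottle that stands on the gauge's round wooden rest: push the gauge's release button all the way in, take the gauge by its wooden grip and pull the telescoping column up past its first stop to its second and last stop. Then, still up there, swing the pointer round until it lies across the middle of that bottle's mouth. Finish while still holding the grip, with the column fully extended (it sinks back if let go); do not knock the bottle or shift anything else.

Things in the scene. Friction and masses are not known exactly. Their poses are not given: they have to be found in the camera images.
- gauge: Height gauge, screwed down: steel foot 255 x 120 x 10 mm with a column (fixed sleeve 39 mm thick, to z = 114 mm) and a round wooden rest 120 mm across, top at z = 14 mm. Origin on the table under the column's axis; +x points to the rest's centre, 140 mm away; z up. The dark latch housing (44 x 30 mm, top z = 130 mm) is 23 to 68 mm from the axis, 2.1 rad clockwise of +x.
- button_top (a point): Centre of the top of the release button, a round upright steel button 21 mm across on the latch housing, 48 mm from the column's axis, its top about 140 mm above the table when out. Press straight down.
- gauge_button (a joint): Travel of the release button, m: 0 out, 0.008 fully in. Moves under about 3.5 N and stays where it is pushed. Out, it bolts the column down; the bolt lets go when it is at least 0.0065 in.
- gauge_head: Head on the column: pointer (steel bar 7 mm wide, 5 mm thick) and the grip above it. Origin on the column's axis, on the head's underside (z = 129 mm when down); +x along the pointer, z up. Swivels with light friction; its +x starts 0.7 to 1.4 rad anticlockwise of the gauge's +x, range -0.5 to 1.6. At the first stop the pointer is below the bottle's mouth, at the second about 14 mm above it.
- head_grip (a point): Middle of the wooden grip, an upright block 24 mm along the head's x, 22 mm along its y, 38 mm high, 30 mm above the head's origin (z = 159 mm with the column down) on the column's axis; the block's underside is 21 mm below this point. Grip it across the head's y, from above.
- pointer_tip (a point): Point of the pointer, 166 mm from the column's axis along the head's +x.
- gauge_rod (a joint): Extension of the thin inner tube, m: 0 in, 0.05 at its stop. Comes out first (the first stop); pull of about 2 to 3.5 N; sprung back.
- gauge_mid (a joint): Extension of the wider outer tube, m: 0 in, 0.05 at its stop. Comes out after the inner one; pull of about 6 to 8 N; sprung back. Both at 0.05, the column is at its second stop, 100 mm up.
- pot: The bottle to be checked, loose on the round rest: ribbed cone-shaped bottle 106 mm across at the foot, narrow neck, 204 mm high. Origin at the centre of its underside, z up.
- pot_mouth (a point): Centre of that bottle's mouth, 204 mm above its underside, about 218 mm above the table.
- bottle_01: Bystander: bottle like the one on the rest, 107 mm across, 210 mm high; leave alone. Origin under its centre.
- bottle_02: Bystander: bottle, 110 mm across, 220 mm high; leave alone. Origin under its centre.
- tall_bottle_2: Bystander: tall bottle, 133 mm across, 340 mm high; leave alone. Origin under its centre.
- calliper: Bystander: flat calliper 68 x 150 x 6 mm lying on the table; leave alone. Origin under its centre.
- rib: Bystander: flat wooden potter's rib 65 x 110 x 6 mm on the table; leave alone. Origin under its centre.
- loop_tool: Bystander: loop trimming tool 30 x 170 x 13 mm on the table; leave alone. Origin under its centre.

How it is judged (in metres and radians):
On the way, in this order (a step that is already met when the one before it is completed fails the run):
1. the release button is pushed in while the column is still down (value of joint gauge_button above 0.0065 m and value of joint gauge_rod below 0.01 m), for 0.1 s.
2. held by the grip, the column is pulled out to its second stop (value of joint each of gauge_rod, gauge_mid above 0.046 m and contact force between the fingers and gauge_head above 2 N), for 0.2 s.
At the end, for the whole second after the job is handed in: The fingers hold the head (more than 2 N); both tubes are within 4 mm of their stops; the pointer crosses the bottle's mouth within 12 mm of its centre, at rest; the bottle stands upright (under 0.06 rad) with its mouth within 15 mm of where it started (all of step 2 and y of pot_mouth in the frame of gauge_head between -0.012 and 0.012 m and x of pot_mouth in the frame of gauge_head above 0.1 m and angle between pot's own z axis and vertical below 0.06 rad and distance of pot_mouth from where it was at the start of the episode below 0.015 m and linear speed of gauge_head below 0.02 m/s and angular speed of gauge_head below 0.2 rad/s); the arm keeps its last pose, push and grip.
It fails at once if the bottle on the rest is knocked (mouth moved more than 20 mm) (distance of pot_mouth from where it was at the start of the episode above 0.02 m).
It fails at once if a bystander is shifted by more than 30 mm (distance of any of bottle_01, bottle_02, tall_bottle_2, calliper, rib, loop_tool from where it was at the start of the episode above 0.03 m).
It also fails if it takes over 42 s, if anything falls off the work surface, if the arm or the gripper's body presses on something with over 40 N, if the wrist force passes 120 N, or if a joint passes its speed limit or range.

## Working session

There is one attempt and no reset: what is moved stays moved. The work goes in short steps, Python scripts to look and compute and a shell command to move; the robot and the scene stay as the last step left them, time stands still between calls to the robot, and variables do not carry over. Pictures are saved under pics/ and viewed, at most 10 in all, crops included, and the job is handed in when it is done.

```bash
mkdir -p pics
python3 - <<'E'
from cell import *
import cv2
s=read_state();print({k:s[k] for k in('clock','joints','eef_pos','eef_rot','wrist_force','finger_gap')}, s.get('grasp_offset'))
try: print(grasp_offset)
except Exception as e: print(e)
for n in('scene','top'):
    im=camera(n);cv2.imwrite(f'pics/{n}0.png',im[:,:,::-1])
    c=calibration(n);print(c)
    for q in('gauge','button_top','gauge_head','head_grip','pot','pointer_tip'):
        for r in regions_of(n,q)[:2]: print(n,q,round(r['conf'],2),r['rect'],r['pixels'].sum())
E
```

```text
{'clock': 0.0, 'joints': array([ 1.16435658e+00,  3.00470532e-01,  1.52156260e+00,  1.11217813e-05,
        1.32067714e+00, -6.66133878e-02]), 'eef_pos': array([183.23614869, 518.3152056 , 204.89445392]), 'eef_rot': array([-3.14047824e+00, -8.51416022e-05,  2.80176349e+00]), 'wrist_force': array([ 0.27972402,  0.03814334, -0.19289591]), 'finger_gap': 93.75042925896749} None
18.8
{'mtx': array([[355.50728343,   0.        , 254.44692815],
       [  0.        , 355.50728343, 196.80952772],
       [  0.        ,   0.        ,   1.        ]]), 'distortion': array([-0.07082288,  0.        ,  0.        ,  0.        ,  0.        ]), 'cam_to_world': array([[-6.61128240e-01, -5.62697737e-01,  4.96266770e-01,
        -2.98488199e+02],
       [-7.50259408e-01,  4.91861940e-01, -4.41794808e-01,
         5.65043697e+02],
       [ 4.50220277e-03, -6.64411837e-01, -7.47353090e-01,
         1.17723716e+03],
       [ 0.00000000e+00,  0.00000000e+00,  0.00000000e+00,
         1.00000000e+00]])}
scene gauge 0.48 [225.8, 188.4, -0.1, 8.9] 22
scene head_grip 0.45 [225.9, 182.2, 7.6, 18.3] 55
scene pointer
[... 289 characters left out ...]
       , 0.        , 0.        , 0.        ]), 'cam_to_world': array([[-1.65510001e-02, -9.93525858e-01,  1.12394100e-01,
         2.45982681e+02],
       [-9.99862433e-01,  1.65681534e-02, -7.81485814e-04,
        -3.03103991e+01],
       [-1.08573633e-03, -1.12391573e-01, -9.93663401e-01,
         1.18624268e+03],
       [ 0.00000000e+00,  0.00000000e+00,  0.00000000e+00,
         1.00000000e+00]])}
top gauge 0.76 [261.1, 150.2, 82.5, 69.9] 1789
top gauge_head 0.65 [247.7, 134.2, 38.9, 51.0] 223
top gauge_head 0.57 [399.7, 146.0, 75.2, 53.0] 2003
top head_grip 0.46 [246.1, 138.8, 31.9, 39.6] 135
top pot 0.92 [277.5, 164.6, 31.6, 36.6] 822
top pointer_tip 0.43 [247.2, 137.1, 32.7, 45.2] 115
```

Run:
```python
import cv2
a=cv2.imread('pics/top0.png');cv2.imwrite('pics/t1.png',cv2.resize(a[90:210,190:350],None,fx=5,fy=5,interpolation=2))
b=cv2.imread('pics/scene0.png');cv2.imwrite('pics/s1.png',cv2.resize(b,None,fx=1.56,fy=1.56))
cv2.imwrite('pics/t2.png',a)
```

```text
(no output)
```

View pics/t1.png

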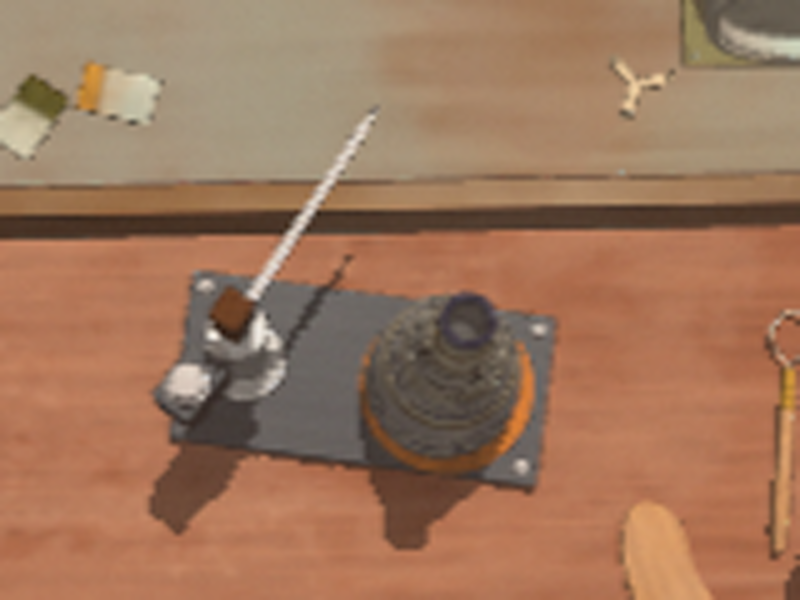

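View pics/s1.png

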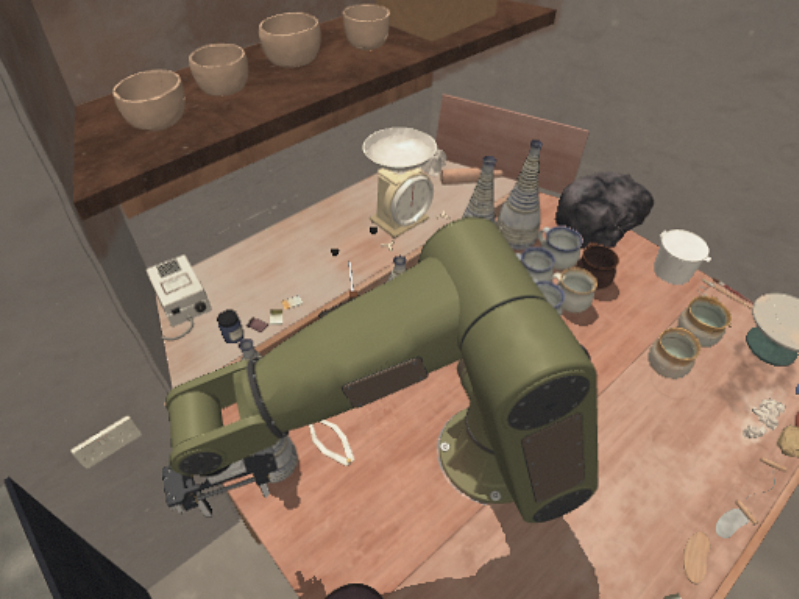

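View pics/t2.png

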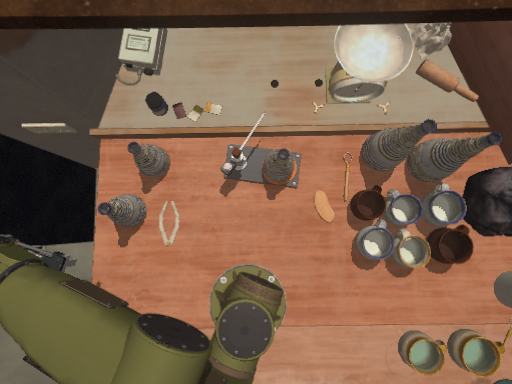

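The top view shows the gauge at image about (225–300, 145–188). In the crop, grip top is at (233,312), button at (188,383), pointer tip at (375,108), bottle mouth at (468,320). In the scene view the arm hides the gauge.

```bash
cat > h.py <<'E'
import numpy as np, cv2
from cell import *
def ray(n,uv,z):
    c=calibration(n);p=cv2.undistortPoints(np.array([[uv]],float),c['mtx'],np.array(c['distortion']))[0,0]
    T=c['cam_to_world'];d=T[:3,:3]@[p[0],p[1],1];o=T[:3,3];return o+d*(z-o[2])/d[2]
def proj(n,P):
    c=calibration(n);T=np.linalg.inv(c['cam_to_world'])
    return cv2.projectPoints(np.array(P,float).reshape(-1,1,3),cv2.Rodrigues(T[:3,:3])[0],T[:3,3],c['mtx'],np.array(c['distortion']))[0][:,0]
E
python3 - <<'E'
from h import *
from scipy.optimize import least_squares
f=lambda u,v,z:ray('top',((u+.5)/5-.5+190,(v+.5)/5-.5+90),z)
for k,a in dict(grip=(233,312,178),tip=(375,108,132),mouth=(468,320,218),btn=(188,381,140),c1=(195,272,10),c2=(553,318,10),c3=(535,490,10),c4=(172,440,10)).items(): print(k,f(*a).round(1))
g=f(233,312,178)[:2];b=f(188,381,140)[:2];m=f(468,320,218)[:2];t=f(375,108,132)[:2];cs=[f(*a,10)[:2] for a in((195,272),(553,318),(535,490),(172,440))]
def r(p):
    x,y,th,ph,x0=p;o=np.array([x,y]);e=lambda a:np.array([np.cos(a),np.sin(a)])
    X=e(th);Y=e(th+np.pi/2)
    C=[o+X*x0+Y*60,o+X*(x0+255)+Y*60,o+X*(x0+255)-Y*60,o+X*x0-Y*60]
    return np.concatenate([o-g,o+48*e(th-2.1)-b,.5*(o+140*X-m),o+166*e(th+ph)-t]+[c-d for c,d in zip(C,cs)])
s=least_squares(r,[*g,-1.6,1,-50]);print(s.x.round(3),s.fun.round(1))
x,y,th=s.x[:3];print('btn fit',x+48*np.cos(th-2.1),y+48*np.sin(th-2.1),'mouth dir',np.arctan2(*(m-s.x[:2])[::-1]))
E
```

```text
grip [469.9  23.2 178. ]
tip [608.9 -64.8 132. ]
mouth [ 454.2 -112.5  218. ]
btn [435.8  53.2 140. ]
c1 [535.9  58.2  10. ]
c2 [ 499.3 -188.8   10. ]
c3 [ 379.9 -172.9   10. ]
c4 [418.6  74.9  10. ]
[470.813  23.988  -1.719   1.148 -45.404] [ 0.9  0.8 -2.4  0.8 -2.  -1.   1.5 -1.   1.   1.9 -0.1 -3.3  0.5 -1.6
 -0.4  2.9]
btn fit 433.4180531250645 54.0812132798698 mouth dir -1.6922050448389254
```

```bash
python3 -m jog '[[0,[0,0,-0.3],0],[0,[0,0,-0.6],0],[0,[0,0,-0.6],0],[0,[0,0,-0.6],0],[0,[0,0,-0.6],0],[0,[0,0,-0.3],0],[0,[0,0,0],0]]' 20 && python3 -m jog '[[0,[-0.25,-0.23,0],0],[0,[-0.5,-0.45,0],0],[0,[-0.5,-0.45,0],0],[0,[-0.5,-0.45,0],0],[0,[-0.5,-0.45,0],0],[0,[-0.5,-0.45,0],0],[0,[-0.5,-0.45,0],0],[0,[-0.5,-0.45,0],0],[0,[-0.5,-0.45,0],0],[0,[-0.5,-0.45,0],0],[0,[-0.5,-0.45,0],0],[0,[-0.5,-0.45,0],0],[0,[-0.5,-0.45,0],0],[0,[-0.5,-0.45,0],0],[0,[-0.5,-0.45,0],0],[0,[-0.5,-0.45,0],0],[0,[-0.25,-0.23,0],0],[0,[0,0,0],0],[0,[0,0,0],0]]'
python3 - <<'E'
from h import *
s=read_state();p=s['eef_pos'];y=s['eef_rot'][2];print(p,s['eef_rot'],s['joints'],s['wrist_force'],s['finger_gap'])
d=np.array([434.5,53.7])-p[:2];print((d@[np.cos(y),np.sin(y)])/50,(d@[np.sin(y),-np.cos(y)])/50)
a=camera('scene');print(proj('scene',[[470,24,150],[434.5,53.7,140],[454,-112,218]]))
cv2.imwrite('pics/s2.png',cv2.resize(a[130:250,170:330,::-1],None,fx=5,fy=5))
E
```

```text
clock: 1.4
eef_pos: [183.4, 518.9, 357.5]
eef_rot: [3.138, 0.0, 2.802]
wrist_force: [0.3, 0.5, 0.5]
finger_gap: 41.6
finger_force: 0.0
clock: 3.3
eef_pos: [440.0, 45.6, 354.6]
eef_rot: [-3.141, -0.001, 2.801]
wrist_force: [-0.1, 0.5, -0.4]
finger_gap: 0.5
finger_force: 0.0
[439.99087207  45.57499252 354.61374039] [-3.14133589e+00 -1.24738206e-03  2.80120450e+00] [ 2.02552970e-02 -1.82758984e-02  1.54263036e+00  2.00154763e-04
  1.61849593e+00 -1.21014362e+00] [-0.12410324  0.45644388 -0.39237629] 0.5356659571264127
0.15776784465021854 0.1165138458980933
[[227.11374052 192.70412163]
 [226.94578317 203.36826771]
 [256.01929369 166.35025229]]
```

View pics/s2.png

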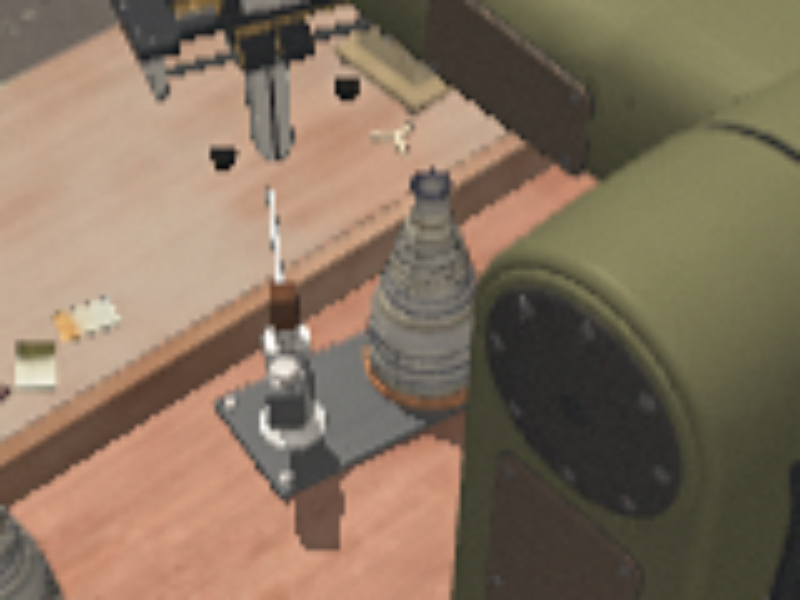

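The scene view agrees with the fit: the button at crop (285,368) and the grip at (284,300) are where they were predicted. Next I press the button.

```bash
python3 -m jog '[[0,[0.16,0.12,0.2],0],[0,[0,0,0.5],0],[0,[0,0,0.6],0],[0,[0,0,0.6],0],[0,[0,0,0.6],0],[0,[0,0,0.6],0],[0,[0,0,0.5],0],[0,[0,0,0.3],0],[0,[0,0,0.1],0],[0,[0,0,0],0]]' && python3 -m jog '[[0,[0,0,0.08],0],[0,[0,0,0.08],0],[0,[0,0,0.08],0],[0,[0,0,0],0]]' && python3 -m jog '[[0,[0,0,0.04],0],[0,[0,0,0.04],0],[0,[0,0,0.04],0],[0,[0,0,0.02],0],[0,[0,0,0],0],[0,[0,0,0],0]]'
```

```text
clock: 4.35
eef_pos: [434.4, 54.3, 155.4]
eef_rot: [-3.141, -0.001, 2.803]
wrist_force: [-0.6, 0.6, 0.3]
finger_gap: 0.3
finger_force: 0.0
clock: 4.75
eef_pos: [434.6, 53.7, 143.1]
eef_rot: [-3.141, -0.0, 2.802]
wrist_force: [-0.5, -0.0, 0.9]
finger_gap: 0.2
finger_force: 0.0
clock: 5.35
eef_pos: [434.7, 53.7, 136.4]
eef_rot: [-3.142, -0.0, 2.802]
wrist_force: [2.0, 0.5, 1.2]
finger_gap: 0.5
finger_force: 0.2
```

```bash
python3 -m jog '[[0,[0,0,0.04],0],[0,[0,0,0.04],0],[0,[0,0,0],0],[0,[0,0,0],0]]' && python3 -m jog '[[0,[0,0,0.02],0],[0,[0,0,0.02],0],[0,[0,0,0],0],[0,[0,0,0],0]]'
```

```text
clock: 5.75
eef_pos: [434.8, 53.7, 132.7]
eef_rot: [3.142, 0.0, 2.802]
wrist_force: [-2.6, -0.5, 7.4]
finger_gap: 0.5
finger_force: 3.8
clock: 6.15
eef_pos: [435.0, 53.6, 132.4]
eef_rot: [3.141, 0.001, 2.802]
wrist_force: [-13.2, -0.5, 31.6]
finger_gap: 0.1
finger_force: 15.8
```

Button is bottomed (32 N at z 132.4). I retreat and move over the grip.

```bash
python3 -m jog '[[0,[0,0,-0.1],0],[0,[0,0,-0.4],0],[0,[0,0,-0.6],0],[0,[0,0,-0.6],0],[60,[0,0,-0.4],0],[60,[0,0,0],0.037],[60,[0,0,0],0.037],[60,[0,0,0],0],[60,[0,0,0],0],[60,[0,0,0],0],[60,[0,0,0],0]]'
python3 - <<'E'
from h import *
s=read_state();p=s['eef_pos'];y=s['eef_rot'][2];print(p,s['eef_rot'],s['joints'],s['finger_gap'])
d=np.array([470.4,24.])-p[:2];print((d@[np.cos(y),np.sin(y)])/50,(d@[np.sin(y),-np.cos(y)])/50)
a=camera('scene');cv2.imwrite('pics/s3.png',cv2.resize(a[130:250,170:330,::-1],None,fx=5,fy=5))
E
```

```text
clock: 7.25
eef_pos: [434.7, 53.7, 235.3]
eef_rot: [-3.141, -0.0, 2.571]
wrist_force: [-0.2, -1.0, 0.1]
finger_gap: 53.2
finger_force: 0.0
[434.707238    53.65352862 235.30312213] [-3.14145093e+00 -2.19497896e-04  2.57089759e+00] [ 3.91394457e-02  2.20073542e-02  1.77296957e+00  9.78240132e-06
  1.34687683e+00 -9.60964004e-01] 53.24367014346648
-0.9211143866255983 -0.1134473195274759
```

```bash
python3 -m jog '[[60,[-0.3,-0.04,0],0],[60,[-0.4,-0.04,0],0],[60,[-0.22,-0.03,0],0],[60,[0,0,0],0],[60,[0,0,0.2],0],[60,[0,0,0.4],0],[60,[0,0,0.4],0],[60,[0,0,0.4],0],[60,[0,0,0.3],0],[60,[0,0,0.12],0],[60,[0,0,0],0]]'
python3 - <<'E'
from h import *
s=read_state();print(s['eef_pos'],s['wrist_force'])
a=camera('scene');cv2.imwrite('pics/s4.png',cv2.resize(a[130:230,160:290,::-1],None,fx=6,fy=6))
E
```

```text
clock: 8.4
eef_pos: [469.9, 24.4, 143.8]
eef_rot: [-3.141, -0.001, 2.57]
wrist_force: [0.1, 0.1, 0.0]
finger_gap: 60.1
finger_force: 0.0
[469.86197194  24.36911673 143.77741769] [0.12784587 0.12307879 0.02990281]
```

View pics/s4.png

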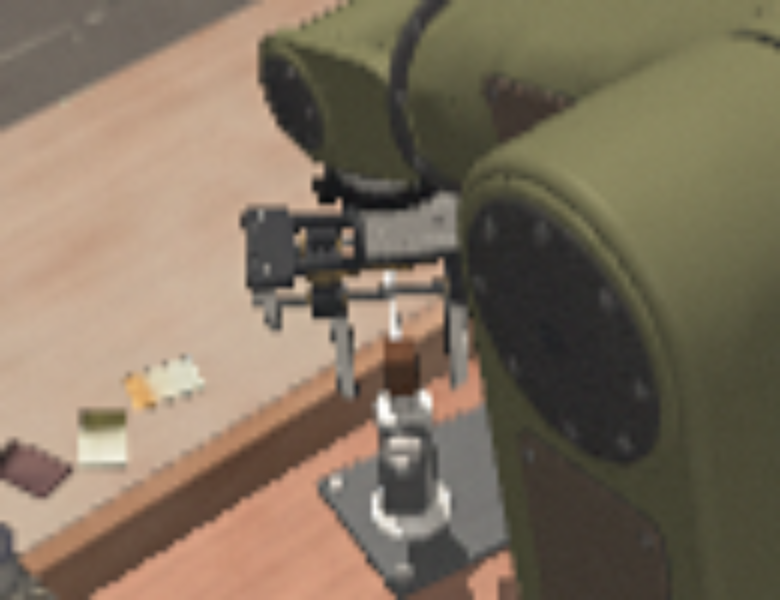

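The grip (crop 400,367) sits between the two open fingers (345 and 458). I close on it.

```bash
python3 -m jog '[[10,[0,0,0],0],[10,[0,0,0],0],[10,[0,0,0],0],[10,[0,0,0],0],[10,[0,0,0],0],[10,[0,0,0],0],[10,[0,0,0],0],[10,[0,0,0],0]]' 40
```

```text
clock: 9.25
eef_pos: [470.7, 24.7, 144.6]
eef_rot: [3.14, 0.0, 2.569]
wrist_force: [1.5, 5.4, 0.5]
finger_gap: 22.0
finger_force: 40.0
```

```bash
python3 -m jog '[[10,[0,0,-0.05],0],[10,[0,0,-0.1],0],[10,[0,0,-0.1],0],[10,[0,0,-0.1],0],[10,[0,0,-0.1],0],[10,[0,0,-0.1],0],[10,[0,0,-0.1],0],[10,[0,0,-0.1],0],[10,[0,0,-0.05],0],[10,[0,0,0],0]]'
```

```text
clock: 10.25
eef_pos: [470.7, 24.7, 184.7]
eef_rot: [3.14, 0.0, 2.569]
wrist_force: [3.6, 4.4, -3.1]
finger_gap: 21.5
finger_force: 40.0
```

Rising with about 3 N, so the inner tube is coming out. I continue.

```bash
python3 -m jog '[[10,[0,0,-0.1],0],[10,[0,0,-0.1],0],[10,[0,0,-0.1],0],[10,[0,0,-0.1],0],[10,[0,0,0],0]]'; python3 -m jog '[[10,[0,0,-0.1],0],[10,[0,0,-0.1],0],[10,[0,0,-0.1],0],[10,[0,0,-0.1],0],[10,[0,0,-0.1],0],[10,[0,0,-0.1],0],[10,[0,0,-0.06],0],[10,[0,0,0],0],[10,[0,0,0],0]]'
```

```text
clock: 10.75
eef_pos: [470.6, 24.6, 204.6]
eef_rot: [3.14, -0.0, 2.569]
wrist_force: [4.5, 4.4, -5.8]
finger_gap: 21.5
finger_force: 40.0
clock: 11.65
eef_pos: [470.6, 24.7, 237.0]
eef_rot: [3.141, -0.001, 2.57]
wrist_force: [4.8, 3.9, -6.9]
finger_gap: 21.6
finger_force: 40.0
```

```bash
python3 -m jog '[[10,[0,0,-0.04],0],[10,[0,0,-0.04],0],[10,[0,0,0],0],[10,[0,0,0],0]]'; python3 -m jog '[[10,[0,0,-0.04],0],[10,[0,0,-0.03],0],[10,[0,0,0],0],[10,[0,0,0],0]]'
```

```text
clock: 12.05
eef_pos: [470.6, 24.7, 240.9]
eef_rot: [3.141, -0.001, 2.57]
wrist_force: [4.9, 4.1, -5.9]
finger_gap: 21.6
finger_force: 40.0
clock: 12.45
eef_pos: [470.6, 24.7, 244.4]
eef_rot: [3.141, -0.001, 2.57]
wrist_force: [4.5, 4.4, -7.2]
finger_gap: 22.0
finger_force: 40.0
```

```bash
python3 -m jog '[[10,[0,0,-0.02],0],[10,[0,0,-0.01],0],[10,[0,0,0],0],[10,[0,0,0],0]]'
```

```text
clock: 12.85
eef_pos: [470.5, 24.7, 245.1]
eef_rot: [3.141, -0.001, 2.57]
wrist_force: [7.8, 3.8, -14.4]
finger_gap: 21.6
finger_force: 39.9
```

At the stop (14 N). Now I swing 1.12 rad clockwise.

```bash
python3 -m jog '[[10,[0,0,0],0.01],[10,[0,0,0],0.02],[10,[0,0,0],0.025],[10,[0,0,0],0.025],[10,[0,0,0],0.025],[10,[0,0,0],0.025],[10,[0,0,0],0.025],[10,[0,0,0],0.025],[10,[0,0,0],0.025],[10,[0,0,0],0.025],[10,[0,0,0],0.025],[10,[0,0,0],0.025],[10,[0,0,0],0.025],[10,[0,0,0],0.025],[10,[0,0,0],0.02],[10,[0,0,0],0.006],[10,[0,0,0],0],[10,[0,0,0],0],[10,[0,0,0],0]]'
python3 - <<'E'
from h import *
s=read_state();p=s['eef_pos']
a=camera('scene');b=camera('top')
for n in('scene','top'):
  th=-1.69;o=np.array([470.5,24.5]);P=[[*(o+r*np.array([np.cos(th),np.sin(th)])),234] for r in(0,138,166)]+[[454.2,-112.5,218]];print(proj(n,P).round(1))
x=np.hstack([cv2.resize(a[130:230,195:275,::-1],None,fx=5,fy=5),cv2.resize(b[100:200,225:305,::-1],None,fx=5,fy=5)]);cv2.imwrite('pics/e1.png',x)
E
```

```text
clock: 14.75
eef_pos: [472.5, 25.6, 245.4]
eef_rot: [3.137, -0.004, 1.452]
wrist_force: [25.1, 11.0, -20.7]
finger_gap: 21.6
finger_force: 39.9
[[225.7 177.5]
 [256.1 163.3]
 [262.  160.5]
 [256.1 166.3]]
[[234.6 147.5]
 [283.7 152.4]
 [293.6 153.4]
 [283.2 153.6]]
```

View pics/e1.png

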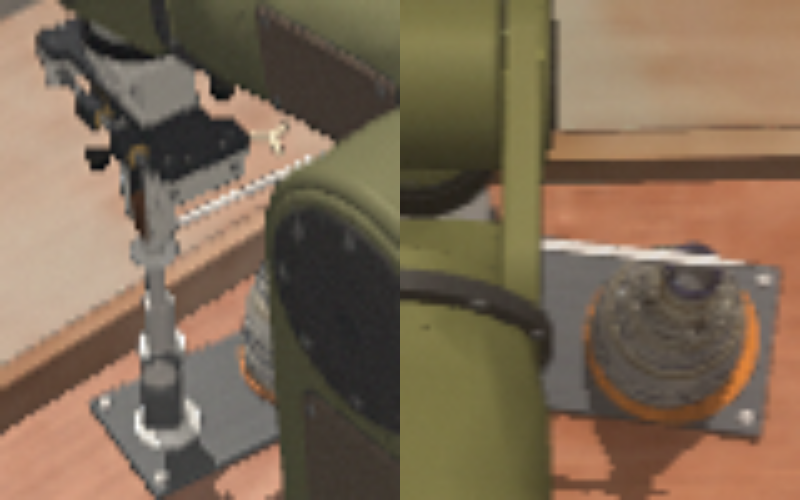

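The picture shows the pointer lifted and lying over the bottle. In the right half it runs from (545,243) to (742,262), slightly beyond the mouth centre (691,268). I measure it in world terms.

Run:
```python
from h import *
b=camera('top').astype(int);m=b.min(2)>175
ys,xs=np.nonzero(m[140:160,250:300]);ys+=140;xs+=250
L=[(x,ys[xs==x].mean(),(xs==x).sum()) for x in sorted(set(xs))];print([(int(x),round(y,1),int(n)) for x,y,n in L])
W=np.array([ray('top',(x,y),237)[:2] for x,y,n in L if x<294])
c=np.polyfit(W[:,1],W[:,0],1);print('yaw',np.arctan2(-1,-c[0]))
for mo in([454.2,-112.5],):
    print('x of pointer at mouth y',np.polyval(c,mo[1]),'mouth x',mo[0],'at axis y=24.5:',np.polyval(c,24.5),'tip',W[-1])
    d=np.array([-c[0],-1])/np.hypot(c[0],1);v=np.array(mo)-[np.polyval(c,24.5),24.5];print('pot y in head',d[0]*v[1]-d[1]*v[0])
s=read_state();print(s['wrist_force'],s['moment'],s['eef_pos'],s['joints'])
cv2.imwrite('pics/e2.png',cv2.resize(b[140:170,260:300,::-1].astype(np.uint8),None,fx=16,fy=16,interpolation=cv2.INTER_NEAREST))
```

```text
[(254, np.float64(148.5), 2), (255, np.float64(148.5), 2), (256, np.float64(148.5), 2), (257, np.float64(148.5), 2), (258, np.float64(148.5), 2), (259, np.float64(148.5), 2), (260, np.float64(148.5), 2), (261, np.float64(149.0), 1), (262, np.float64(149.5), 2), (263, np.float64(149.5), 2), (264, np.float64(149.5), 2), (265, np.float64(149.5), 2), (266, np.float64(149.5), 2), (267, np.float64(149.5), 2), (268, np.float64(150.0), 1), (269, np.float64(150.0), 1), (270, np.float64(150.0), 1), (271, np.float64(150.0), 1), (272, np.float64(150.5), 2), (273, np.float64(150.5), 2), (274, np.float64(150.5), 2), (275, np.float64(150.5), 2), (276, np.float64(150.5), 2), (277, np.float64(150.5), 2), (278, np.float64(150.5), 2), (279, np.float64(150.5), 2), (280, np.float64(151.0), 1), (281, np.float64(151.0), 1), (282, np.float64(151.5), 2), (283, np.float64(151.5), 2), (284, np.float64(151.5), 2), (285, np.float64(151.5), 2), (286, np.float64(151.5), 2), (287, np.float64(151.5), 2), (288, np.float64(152.0), 1), (289, np.float64(152.0), 1), (290, np.float64(152.0), 1), (291, np.float64(152.0), 1), (297, np.float64(155.0), 1)]
yaw -1.6923790236721394
x of pointer at mouth y 456.3538534918066 mouth x 454.2 at axis y=24.5: 473.0932469005379 tip [ 454.23988777 -132.72625058]
pot y in head -2.137953582366965
[ 24.97271647  11.74066152 -20.86345718] [ 2.22804312 -5.10920609  0.04886531] [472.53589284  25.55857649 245.38061912] [-0.02526899  0.09339742  1.67403405  0.00335509  1.36938885  0.09330734]
```

View pics/e2.png

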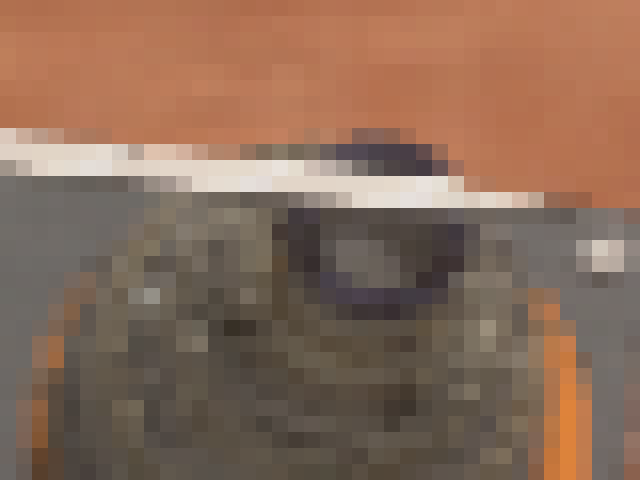

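The mouth centre lies about 2 mm off the pointer line, against a 12 mm limit. The column is at its stop with a 21 N upward pull, and everything is at rest. I hand in.

```bash
python3 -c "
from cell import *
print(abs(read_state()['qd']).max()); print(sign_off())"
```

```text
0.0018859308473739233
the job is handed in; nothing more can be done
None
```

I handed the job in at about 15 s, with the button fully in, the column at its second stop, the grip held at 40 N, and the pointer about 2 mm from the centre of the bottle's mouth by my camera measurement; no verdict was returned.

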